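# Hold the pen gate open

## Task

Open the wire gate of the small-animal pen for the keeper: first squeeze the lock button through its housing on top of the gate, then squeeze the bolt's two finger tabs together and swing the gate out towards you, past the click of its hinge, until it stands wide open, about square to the fence. The gate springs back if it is let go, so finish still holding it wide open and at rest; leave the bowl, the plate and the safety goggles where they are.

Things in the scene. Friction and masses are not known exactly. Their poses are not given: they have to be found in the camera images.
- pen: Small-animal pen fixed to the table: dark tube and wire panels 240 mm high round a run 340 mm wide and 300 mm deep on a plywood board, open on top, a 205 mm wide gate in its front. Origin under the middle of the gate. Axes: x from the gate into the pen (the front faces -x, the robot), y along the front to the left as the robot sees it, z up. Position and yaw vary.
- gate (a joint): Gate angle, rad: 0 shut; grows as its free (-y) edge swings out to the pen's -x side (clockwise from above) about an upright hinge at its +y end; stop at 1.5. A spring closes it with 0.06 N m (shut) to 0.2 N m (wide). A roller in the hinge clicks from 0.35 to 0.85 rad and takes about 0.5 N m to pass, 4 to 5 N at the finger tabs; let go beyond, the gate springs back to about 0.85 or less.
- lock (a joint): Travel of the lock button, m: 0 out (locked), 0.012 pushed right in (free), moving along the gate's own +x, towards the inside, against 4 N of friction; it stays where it is left. Until it is more than 9 mm in, the bolt can be drawn only 3 mm.
- bolt (a joint): Travel of the spring bolt, m: 0 shot out, 0.014 fully drawn: its tab squeezed towards the fixed tab, along the gate's own +y. Spring 5 N at 0, 9 N at 0.014. Its nose holds the gate in the keeper of the latch post until drawn about 11 mm; let go, it shoots out again.
- lock_grip (a point): Centre of the lock, on the button's axis, moving with the gate; axes the gate's own (the pen's when shut). Cast housing on the top rail, 36 mm in x and y, from 21 mm below to 17 above this point; a round black button, 22 mm across, stands 15 mm out of its outer (-x) face (3 mm when in). Squeeze button against inner face: 51 mm, then 39. Fingers may reach 25 mm below this point.
- bolt_grip (a point): Moves with the gate, axes as lock_grip: midway between the bolt's two upright finger tabs as squeezed, 19 mm below their tops, 25 mm above the latch base. Tabs 26 mm wide (x), 8 mm thick (y). Outer face of the fixed tab, nearer the hinge, 16 mm from here (+y); of the bolt's tab 30 mm (-y) at rest, 16 mm drawn: 46 mm over both, 32 mm squeezed. A coil spring lies between them.
- gate_axis (a point): On the gate's upright hinge axis, at the height of bolt_grip; axes the gate's own. Along the gate's own -y, lock_grip lies 40 mm, bolt_grip 120 mm and the free edge 203 mm from it. Tab tops, 19 mm higher, are the highest part of the pen.
- bowl: White round ceramic bowl, 120 mm wide, 42 mm high, loose on the table; origin at the centre of its underside. A bystander, which can change places with the goggles.
- plate: White ceramic dessert plate, 180 mm wide, 20 mm high, loose on the table; origin at the centre of its underside. A bystander.
- goggles: Clear safety goggles, 160 mm wide, 135 mm deep over the temples, 52 mm high, loose on the table; origin on the table 30 mm behind the lens, the temples reaching 100 mm along its +x. A bystander.

How it is judged (in metres and radians):
On the way, in this order (a step that is already met when the one before it is completed fails the run):
1. the lock button is pushed through while the bolt is still shot and the gate shut (value of joint lock above 0.0095 m and value of joint bolt below 0.005 m and value of joint gate below 0.05 rad), for 0.1 s.
2. the bolt is drawn by squeezing its tabs, the fingers on the gate, the gate still about shut (value of joint bolt above 0.0105 m and contact force between the fingers and gate above 1 N and value of joint gate below 0.2 rad), for 0.05 s.
3. the gate is swung past the click of its hinge (value of joint gate above 0.9 rad), for 0.05 s.
At the end, for the whole second after the job is handed in: The gate stands at least 1.25 rad (72 degrees) open and at rest, held against its spring by the fingers (they press on the gate or its catches with more than 0.5 N), the lock button is still pushed in, and bowl, plate and goggles lie within 30 mm of where they were (value of joint gate above 1.25 rad and velocity of joint gate between -0.1 and 0.1 rad/s and contact force between the fingers and gate above 0.5 N and value of joint lock above 0.009 m and distance of each of bowl, plate, goggles from where it was at the start of the episode below 0.03 m); the arm keeps its last pose, push and grip.
It fails at once if a bystander is disturbed: bowl, plate or goggles moved by more than 30 mm (distance of any of bowl, plate, goggles from where it was at the start of the episode above 0.03 m).
It also fails if it takes over 48 s, if anything falls off the work surface, if the arm or the gripper's body presses on something with over 40 N, if the wrist force passes 120 N, or if a joint passes its speed limit or range.

## Robot

A 6-joint arm with a two-finger parallel gripper is mounted at the origin on the work surface. World frame = base frame: x ahead of the robot, y to its left, z up, the work surface at z = 0. Lengths are in mm, angles in rad, forces in N, time in s.
With the tool pointing down it reaches from about 250 to 800 mm from the base axis. Payload 8.5 kg.
Tool frame: the origin (TCP) lies on the centre line of the jaws, within the pads' length; the fingertips stand 14 mm ahead of it and the grasp point (between the pads) lies 5 mm behind it (env.finger_overhang is the distance from the TCP to the fingertips, in mm); z points along the fingers, y is the line along which they close (so a half turn about z gives the same grasp; the last joint's range is limited). The gripper opens to 85 mm and grips with 20 to 120 N. Pads are 22 mm wide; open, the fingers measure 114 mm over their backs; the gripper's body (76 mm by 85 mm) begins 54 mm behind the grasp point. The pads swing forward as they close: fully open they stand 13 mm farther back than shut.
Start: joints at [1.158, 0.238, -0.013, 1.319, 0, 1.571], TCP at [210.598, 480.862, 245.276] pointing down, gripper open.
Joint ranges: [-2.66, 2.66], [-1.03, 1.9], [-1.14, 1.46], [-1.82, 2.27], [-1.45, 1.34], [-3.14, 3.14]. Speed limits (rad/s): [2.22, 2.22, 2.79, 3.14, 3.14, 3.14].

## Interface

Orientations are given as a unit quaternion [w, x, y, z].
In Python, from cell import env gives the robot as it stands. The module is installed in compiled form; this text tells all that it offers. Calls block until the motion is done:
- env.move_to(position, orientation): joint-space move of the TCP to a pose.
- env.line_to(position, ori=None, speed=150, threshold=None): straight line of the TCP; ori=None keeps the orientation; speed is the mean speed in mm/s. With threshold (N) it stops when the force on the tool has changed by that much, and returns True; else False.
- env.move_j(angles): joint-space move.
- env.command_gripper(opening, strength=None): opening from 0.0 (shut) to 1.0 (fully open); strength is the grip in N (None keeps the last); returns when the fingers have stopped.
- env.hold(seconds).
- env.solve_ik(position, orientation): joint angles nearest the present ones, or None.
- env.sense(): the state.
- env.capture(name): name is "scene" or "top"; returns a dict with "color" (480x640x3 uint8, red, green, blue), "intrinsics" (3x3 intrinsics, pixels), "k1" (the pictures are not rectified: a ray, as slopes to the right and down, at radius r is drawn at 1 + k1 r^2 times it, then the intrinsics apply), "R" (3x3) and "t" (3): a world point X has camera coordinates R X + t. Camera axes: x right, y down, z forward; pixel columns grow to the right and rows downward; lengths in mm; the calibration is good to about 2 mm. A picture is of the moment at which its call begins. There is no depth.
A pose or a line that the arm cannot do raises env.PlanningError and nothing moves.
- env.hand_in(): hands the job in; it is judged then, once.
The state is a dict: "time": time; "q": joint angles; "joint_velocities": joint speeds; "joint_torque": joint torques, N m; "position": TCP position; "tcp_rot": TCP orientation; "wrist_force": force on the tool from outside, world axes, zero at the start; "wrist_torque": the same for the moment, N m; "finger_gap": opening from 0.0 (shut) to 1.0 (fully open); "finger_force": force on a finger pad.
Only numpy, scipy, OpenCV 4.12 (cv2) and the standard library are available. Lean on these libraries where they do the work, as an engineer would, in place of code of your own. Each camera call takes 0.05 s, during which the arm holds its last target. There are 200 camera calls.

## Working session

There is one attempt and no reset: what is moved stays moved. The work goes in short steps, each a Python script; the robot and the scene stay as the last script left them, time stands still between calls to the robot, and variables do not carry over. Pictures are saved under pics/ and viewed, at most 10 in all, crops included, and the job is handed in when it is done.

```bash
mkdir -p pics
python3 - <<'E'
from cell import env
import cv2
for n in("scene","top"):
    c=env.capture(n); cv2.imwrite(f"pics/{n}0.png",c["color"][:,:,::-1])
    print(n,c["intrinsics"],c["k1"],c["R"],c["t"])
s=env.sense();print(s)
E
```

```text
scene [[567.30916835   0.         325.85706095]
 [  0.         567.30916835 248.02477917]
 [  0.           0.           1.        ]] -0.07635808827993416 [[-0.12824752  0.99144088  0.02444508]
 [ 0.53742468  0.09019193 -0.83847488]
 [-0.83350302 -0.09439493 -0.54439169]] [  68.33652578 -143.23572271 1919.34083905]
top [[587.53462782   0.         329.3977804 ]
 [  0.         587.53462782 248.63695791]
 [  0.           0.           1.        ]] 0.010852726307936638 [[-0.01882437 -0.99981833 -0.00299068]
 [-0.99486726  0.01902843 -0.09938336]
 [ 0.09942222  0.0011045  -0.99504472]] [  12.27586078  533.9849825  1754.31592508]
{'time': 0.1, 'q': array([ 1.15796293e+00,  2.38699081e-01, -1.41609469e-02,  1.31918068e+00,
        1.26872589e-05,  1.57083002e+00]), 'joint_velocities': array([-0.00135695, -0.00199452,  0.00080227,  0.00141567,  0.00168969,
       -0.0024722 ]), 'joint_torque': array([-4.58592913e-04, -5.39722002e+01,  3.46996629e+01,  1.34689824e-02,
       -2.75695106e-05,  1.63770591e-05]), 'position': array([210.49179715, 480.57974701, 244.75678423]), 'tcp_rot': array([-1.33718871e-04,  2.04970441e-01,  9.78767966e-01, -6.07683161e-04]), 'wrist_force': array([-0.63512323, -0.0708741 , -0.39219034]), 'wrist_torque': array([ 0.01324429, -0.02447936,  0.01496439]), 'finger_force': 0.0, 'finger_gap': 0.9989417274003065}
```

View pics/scene0.png

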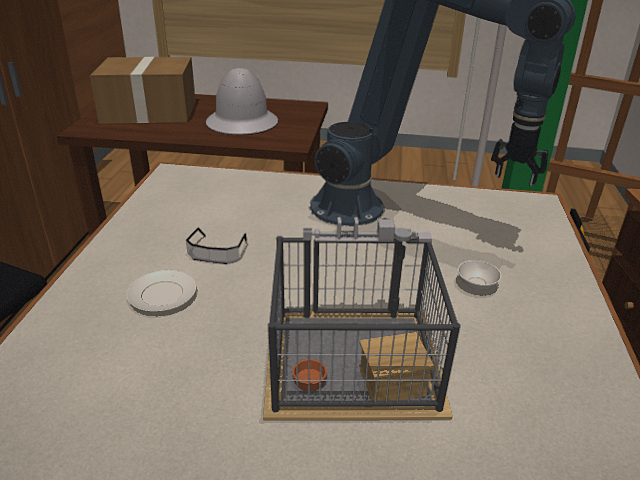

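View pics/top0.png

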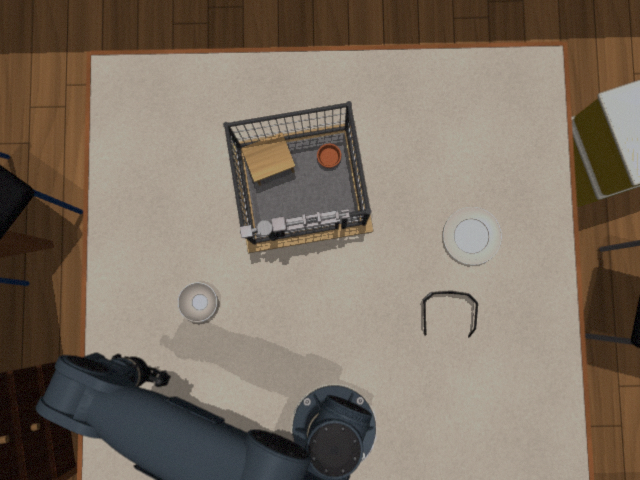

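The scene view is taken from behind the pen. In the top view the pen is at (300,170), with its front edge running from (247,230) to (367,215). The gate hardware needs a closer look.

Run:
```python
import cv2,numpy as np
a=cv2.imread("pics/top0.png")[195:260,230:385]; b=cv2.imread("pics/scene0.png")[205:265,270:440]
cv2.imwrite("pics/crop.png",np.vstack([cv2.resize(a,(775,325),interpolation=cv2.INTER_CUBIC),cv2.resize(b[:50],(775,228),interpolation=cv2.INTER_CUBIC)]))
```

```text
(no output)
```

View pics/crop.png

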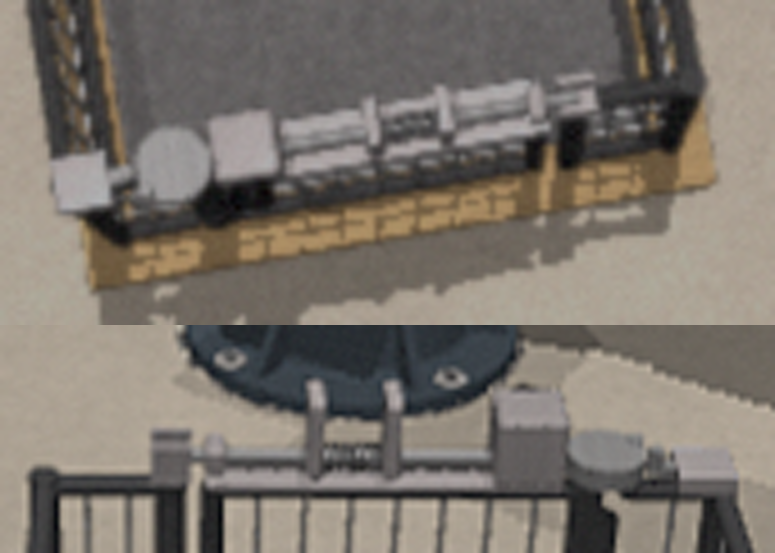

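```bash
cat > h.py <<'E'
import numpy as np,cv2
from cell import env
from scipy.optimize import least_squares
def proj(c,P):
    R,_=cv2.Rodrigues(c["R"]); return cv2.projectPoints(np.float64(P).reshape(-1,1,3),R,c["t"],c["intrinsics"],np.array([c["k1"],0,0,0]))[0][:,0]
E
python3 - <<'E'
from h import *
T=env.capture("top");S=env.capture("scene")
t=lambda x,y:(230+x/5,195+y/5); s=lambda x,y:(270+x/4.559,205+(y-325)/4.56)
# fixed tab top, bolt tab top, housing top, hinge disc top
pt=np.array([t(374,122),t(445,112),t(244,140),t(173,160)])
ps=np.array([s(393,381),s(316,381),s(530,393),s(605,440)])
for i in range(4):
    r=least_squares(lambda X:np.r_[proj(T,X)[0]-pt[i],proj(S,X)[0]-ps[i]],[500,50,250.]);print(r.x.round(1),r.fun.round(2))
def P(v):
    x,y,a,z,zl,zd=v;a=np.deg2rad(a);ey=np.array([-np.sin(a),np.cos(a)])
    return np.array([[*(np.array([x,y])+d*ey),h] for d,h in((-108,z+19),(-146,z+19),(-40,zl+17),(0,zd))])
r=least_squares(lambda v:np.r_[proj(T,P(v))-pt,proj(S,P(v))-ps].ravel(),[500,100,5,270,265,250.],x_scale=[10,10,1,10,10,10])
print(r.x.round(2),r.fun.reshape(-1,2).round(2));np.save("pose.npy",r.x)
E
```

```text
[584.6  66.2 292.9] [-0.82  0.07 -0.71 -0.02]
[589.3  29.1 291.9] [-0.69  0.08 -0.6  -0.02]
[577.2 133.6 288.6] [-0.69  0.04 -0.59  0.  ]
[571.2 173.2 262. ] [-0.54  0.02 -0.46  0.01]
[571.56 173.47   7.05 273.51 271.24 262.16] [[-0.85  0.03]
 [-0.52 -0.03]
 [-0.72  0.35]
 [-0.66 -0.12]
 [-0.7   0.19]
 [-0.81 -0.22]
 [-0.53 -0.03]
 [-0.32  0.05]]
```

```bash
cat >> h.py <<'E'
from scipy.spatial.transform import Rotation as Ro
hx,hy,yaw,zb,zl,_=np.load("pose.npy"); yaw=np.deg2rad(yaw)
def quat(p):  # tool down, closing line at world angle p
    y=np.array([np.cos(p),np.sin(p),0]);z=np.array([0,0,-1.]);q=Ro.from_matrix(np.c_[np.cross(y,z),y,z]).as_quat();return q[[3,0,1,2]]
def gp(th,x,y,z):  # gate-frame (x, y from hinge) -> world, gate open th
    a=yaw-th;c,s=np.cos(a),np.sin(a);return np.array([hx+c*x-s*y,hy+s*x+c*y,z])
def show():
    s=env.sense();print("t %.1f"%s["time"],s["position"].round(1),"F",s["wrist_force"].round(1),"T",s["wrist_torque"].round(2),"gap %.3f ff %.1f"%(s["finger_gap"],s["finger_force"]));return s
E
python3 - <<'E'
from h import *
for k in (0,np.pi):
    print(k)
    for n,p,q in [("lock",gp(0,-2,-40,zl),quat(yaw+k)),("lockup",gp(0,-2,-40,zl+90),quat(yaw+k))]+[("b%.1f"%t,gp(t,0,-120,zb),quat(yaw-t+np.pi/2+k)) for t in(0,.4,.8,1.2,1.42)]:
        j=env.solve_ik(p,q);print(n,p.round(),None if j is None else j.round(2))
E
```

```text
0
lock [574. 134. 271.] [0.23 0.35 0.21 1.43 0.   1.68]
lockup [574. 134. 361.] [0.23 0.35 0.44 1.66 0.   1.68]
b0.0 [586.  54. 274.] [ 0.09  0.34  0.21  1.43  0.   -0.03]
b0.4 [539.  58. 274.] [0.11 0.26 0.09 1.4  0.   0.38]
b0.8 [496.  80. 274.] [ 0.16  0.19 -0.    1.38  0.    0.84]
b1.2 [466. 117. 274.] [ 0.25  0.15 -0.05  1.37  0.    1.32]
b1.4 [456. 141. 274.] [ 0.3   0.15 -0.06  1.37  0.    1.6 ]
3.141592653589793
lock [574. 134. 271.] [ 0.23  0.35  0.21  1.43  0.   -1.47]
lockup [574. 134. 361.] [ 0.23  0.35  0.44  1.66  0.   -1.47]
b0.0 [586.  54. 274.] [0.09 0.34 0.21 1.43 0.   3.11]
b0.4 [539.  58. 274.] [ 0.11  0.26  0.09  1.4   0.   -2.76]
b0.8 [496.  80. 274.] [ 0.16  0.19 -0.    1.38  0.   -2.3 ]
b1.2 [466. 117. 274.] [ 0.25  0.15 -0.05  1.37  0.   -1.82]
b1.4 [456. 141. 274.] [ 0.3   0.15 -0.06  1.37  0.   -1.54]
```

Run:
```python
from h import *
q=quat(yaw)
env.move_to(gp(0,-2,-40,zl+80),q)
print(env.line_to(gp(0,-2,-40,zl),speed=100,threshold=10));show()
cv2.imwrite("pics/l1.png",cv2.resize(np.vstack([env.capture("top")["color"][180:260,220:380],env.capture("scene")["color"][175:255,300:460]]),(600,600),interpolation=cv2.INTER_CUBIC)[:,:,::-1])
```

```text
False
t 3.0 [574.7 133.7 271.9] F [0.6 0.1 1. ] T [-0.02  0.03 -0.01] gap 1.003 ff 0.0
```

View pics/l1.png

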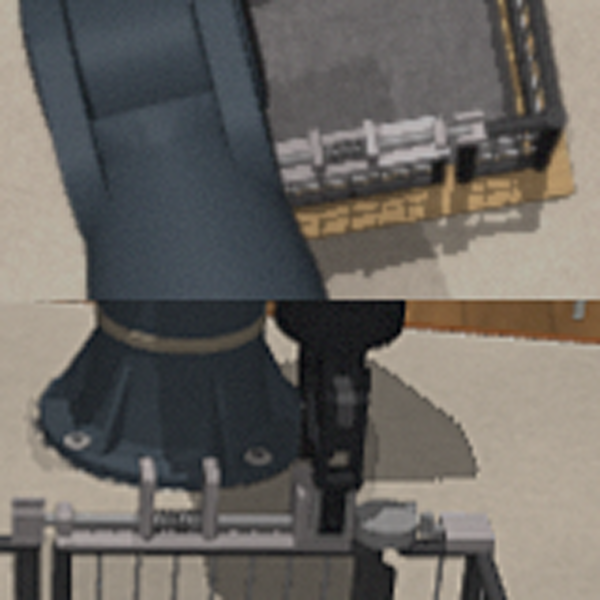

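Run:
```python
from h import *
S=env.capture("scene"); p=env.sense()["position"]
v=gp(0,1,0,0)-gp(0,0,0,0)
for n,P in(("inner pad at tip",p+v*45-[0,0,5]),("housing inner face top",gp(0,18,-40,zl+17)),("left",gp(0,18,-58,zl)),("right",gp(0,18,-22,zl))):
    print(n,((proj(S,P)[0]-[300,175])*3.75+[0,300]).round(1))
```

```text
inner pad at tip [324.7 537. ]
housing inner face top [324.  483.6]
left [291.4 507.5]
right [351.8 509. ]
```

The finger appears about 10 crop px to the right of its predicted position. I'll check that in a closer crop before squeezing.

Run:
```python
from h import *
c=env.capture("scene")["color"][185:245,350:430]
cv2.imwrite("pics/l2.png",cv2.resize(c,(800,600),interpolation=cv2.INTER_CUBIC)[:,:,::-1])
```

```text
(no output)
```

View pics/l2.png

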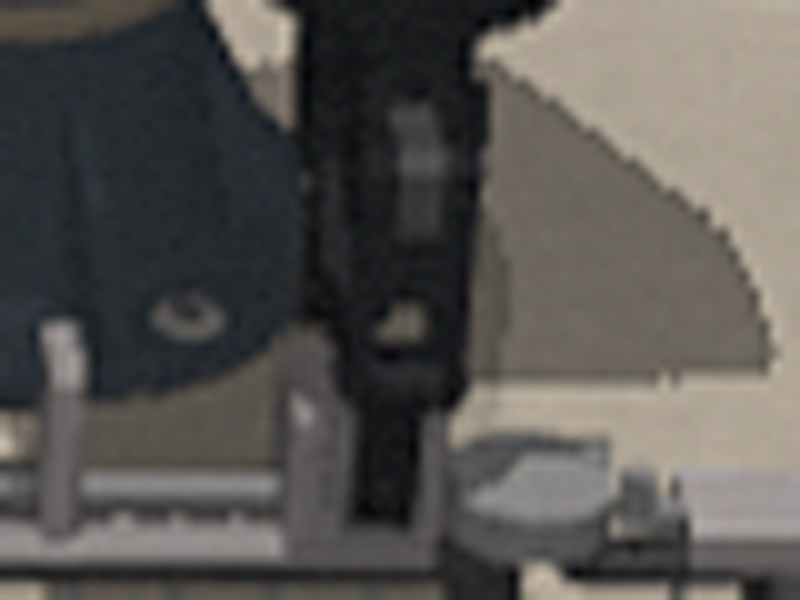

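Finger tip centre is at 385 and housing at 365 (285–445), so the tool sits about 4 mm too far +y. I'll shift 3 mm and squeeze.

```bash
sed -i 's/^hx,hy,yaw.*/&; hy-=3.5/' h.py
python3 - <<'E'
from h import *
print(env.line_to(gp(0,-2,-40,zl),speed=50,threshold=8))
for o in (.68,.6,.54,.5,.47,.44,.4):
    env.command_gripper(o,25);show()
env.hold(.3);show()
E
```

```text
False
t 3.9 [574.1 130.  271.3] F [-2.6 -1.1  2. ] T [-0.18  0.6   0.06] gap 0.678 ff 1.4
t 4.1 [574.2 130.  271.3] F [-3.7 -0.7  2.4] T [-0.1   0.92  0.05] gap 0.598 ff 2.0
t 4.3 [574.4 130.1 271.3] F [-3.3 -0.3  2. ] T [-0.09  0.85  0.03] gap 0.540 ff 2.0
t 4.5 [574.5 130.1 271.2] F [-4.1 -0.5  3.6] T [-0.04  0.83  0.04] gap 0.498 ff 2.0
t 4.8 [574.5 130.1 271.2] F [-4.1 -0.7  3.6] T [-0.06  0.85  0.08] gap 0.465 ff 2.0
t 5.0 [574.5 130.  271.5] F [-4.1 -0.9  5.6] T [-0.18  1.18  0.25] gap 0.443 ff 23.6
t 5.2 [574.5 130.  271.5] F [-3.5 -1.9  5. ] T [-0.12  1.21  0.22] gap 0.447 ff 24.4
t 5.5 [574.5 130.  271.5] F [-3.7  0.3  4.9] T [-0.13  1.16  0.3 ] gap 0.446 ff 24.4
```

Run:
```python
from h import *
env.command_gripper(1.0); env.line_to(gp(0,-2,-40,zl+70),speed=150)
q=quat(yaw+np.pi/2)
env.move_to(gp(0,0,-121,zb+65),q); env.command_gripper(.87)
print(env.line_to(gp(0,0,-121,zb+25),speed=100,threshold=8)); show()
cv2.imwrite("pics/b1.png",cv2.resize(env.capture("scene")["color"][175:250,310:410],(800,600),interpolation=cv2.INTER_CUBIC)[:,:,::-1])
```

```text
False
t 9.0 [586.4  49.9 298.9] F [-0.6  0.1 -0.4] T [-0.04  0.02  0.  ] gap 0.869 ff 0.0
```

View pics/b1.png

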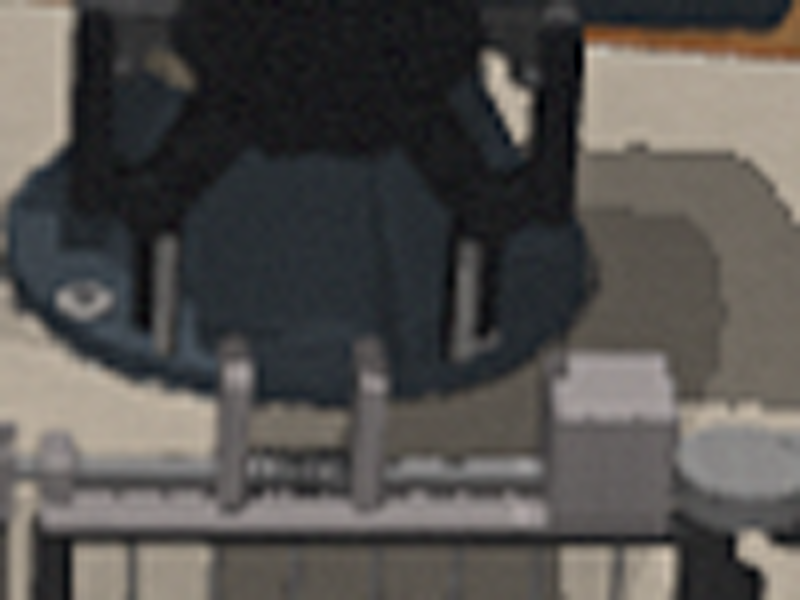

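Pad faces are at x=180 and 450 (centre 315) and the tabs' outer faces at 220 and 387. The drawn grip centre is therefore at 331, and the tool needs about +4 mm in y. The descent is clear.

```bash
sed -i 's/; hy-=3.5//' h.py
python3 - <<'E'
from h import *
env.line_to(gp(0,0,-120,zb+25),speed=80)
print(env.line_to(gp(0,0,-120,zb),speed=80,threshold=8)); show()
for o in (.6,.5,.45,.4,.3):
    env.command_gripper(o,45);show()
env.hold(.2);show()
E
```

```text
False
t 9.7 [586.2  54.3 273.5] F [ 0.2  0.3 -0.2] T [-0.   -0.01  0.06] gap 0.872 ff 0.0
t 10.1 [586.8  53.4 274.4] F [ 0.9 -6.6  3. ] T [-1.2  -0.11  0.06] gap 0.599 ff 2.9
t 10.3 [586.8  53.1 274.6] F [ 0.7 -6.9  3.8] T [-1.41 -0.07  0.06] gap 0.502 ff 3.5
t 10.6 [586.9  53.  274.7] F [ 0.1 -6.9  5.3] T [-1.58 -0.05  0.07] gap 0.450 ff 3.8
t 10.8 [586.8  54.  274.9] F [-1.  -2.   6.2] T [-0.51  0.12  0.07] gap 0.407 ff 7.3
t 11.0 [586.3  55.2 275.4] F [-3.9  3.5 11. ] T [0.17 0.81 0.45] gap 0.358 ff 44.4
t 11.2 [586.3  55.2 275.4] F [-4.   4.2  9.2] T [0.13 0.73 0.45] gap 0.361 ff 44.3
```

Bolt drawn (gap ≈ 32 mm). Now the swing.

```bash
sed -i 's/^hx,hy,yaw.*/&; hy+=1/' h.py
python3 - <<'E'
from h import *
for th in np.arange(.1,1.41,.1):
    env.line_to(gp(th,0,-120,zb+1),quat(yaw-th+np.pi/2),speed=60); print("%.1f"%th,end=" "); s=show()
    if np.linalg.norm(s["wrist_force"])>45: break
c=env.capture("top")["color"];cv2.imwrite("pics/e1.png",np.hstack([c[160:360,170:400],env.capture("scene")["color"][160:360,250:480]])[:,:,::-1])
E
```

```text
0.1 t 11.5 [574.2  54.2 275.5] F [-3.2 -2.7  7.2] T [-1.1   0.69  0.42] gap 0.354 ff 46.2
0.2 t 11.9 [562.3  54.3 275.4] F [-3.5 -3.6  7.9] T [-1.32  0.82  0.42] gap 0.363 ff 46.0
0.3 t 12.2 [550.3  55.6 275.4] F [-4.  -5.   7.9] T [-1.57  0.95  0.44] gap 0.361 ff 45.4
0.4 t 12.6 [539.1  57.8 275.4] F [-1.3 -8.9  7.4] T [-2.04  0.54  0.58] gap 0.359 ff 46.3
0.5 t 12.9 [528.3  61.  275.4] F [  1.1 -12.5   6.4] T [-2.67  0.15  0.77] gap 0.357 ff 47.8
0.6 t 13.3 [515.2  66.9 275.4] F [-9.9 -6.  11.4] T [-1.8   2.03 -0.05] gap 0.359 ff 43.3
0.7 t 13.6 [504.9  72.7 275.4] F [-9.2 -8.2 11.5] T [-1.9   1.99 -0.02] gap 0.354 ff 43.4
0.8 t 14.0 [495.   79.8 275.4] F [-9.8 -6.8 12.2] T [-1.91  2.09 -0.01] gap 0.355 ff 43.5
0.9 t 14.3 [486.2  87.6 275.4] F [-9.1 -9.9 12.2] T [-2.29  2.02  0.03] gap 0.356 ff 43.6
1.0 t 14.7 [477.9  96.4 275.4] F [-9.6 -9.8 13.8] T [-2.26  2.26 -0.09] gap 0.360 ff 43.4
1.1 t 15.0 [470.5 106.  275.4] F [ -9.7 -10.1  14.1] T [-2.17  2.44 -0.1 ] gap 0.359 ff 43.2
1.2 t 15.4 [464.1 116.4 275.4] F [-11.   -9.1  14.3] T [-2.09  2.55 -0.22] gap 0.358 ff 43.1
1.3 t 15.7 [458.8 127.4 275.4] F [-11.2  -7.4  15.7] T [-1.87  2.73 -0.2 ] gap 0.361 ff 43.1
1.4 t 16.1 [454.7 138.7 275.4] F [-12.1  -8.1  16.1] T [-1.78  2.83 -0.29] gap 0.354 ff 43.2
```

View pics/e1.png

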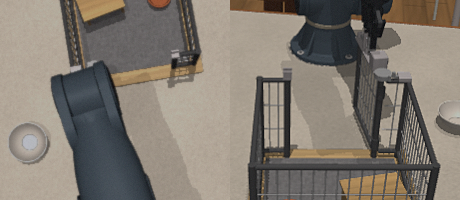

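The picture shows the gate standing out square from the fence, gripped by its tabs, with the bowl where it was.

Run:
```python
from h import *
env.hold(.5);show();print(env.hand_in())
```

```text
t 16.7 [454.7 138.6 275.4] F [-12.2  -7.4  16.6] T [-1.67  2.86 -0.24] gap 0.359 ff 43.1
the job is handed in; nothing more can be done
None
```

I pushed the lock in, drew the bolt, and swung the gate to about 1.4 rad (80°), where the arm still holds it at rest. I handed the job in at 16.7 s; `hand_in()` gave no verdict, and the 1.4 rad is the arm's own position, with the last picture showing the gate about square to the fence.

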